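Line up a splice plate with a drift and drop its second bolt in

TASK

The splice plate across the two lengths of steel beam is bolted at one end only; its slotted end has swung out of line with the round bolt hole in the beam below. Find that hole through the slot with the point of the tapered drift and wedge the drift down, firmly but without forcing it, until it has pulled the plate into line and its shoulder sits on the plate. Then draw it out, stand it back in its wooden block, and put the loose bolt through slot and beam in its place, down until its washer lies flat on the plate; leave the mallet, the tape measure and the offcut where they are.

Things in the scene. Friction and masses are not known exactly. Their poses are not given: they have to be found in the camera images.
- plate_slot (a point): Centre of the slot in the splice plate, on its top face, 78 mm above the bench. x across the plate (roughly away from the robot), y along plate and slot (to the left), z up. Slot 18 mm wide (x), 54 mm long (y), ends round, right through. The beam hole below has no pose: its centre is 3 to 5.5 mm off the slot's centre line, always on the +x side, and anywhere from -16 to +16 mm along the slot
- splice_plate: Bright steel plate 60 x 225 x 8 mm on the web (6 mm thick, hollow below it to the bench) of the fixed dark channel beam, which has one round 18 mm hole under the slot; a point that misses it stops 8 mm below the plate's top. Origin: underside, on the axis of the bolt that holds it (head 19 mm high); slot 145 mm along y. Turns flat on that bolt: 7 N at the slot moves it; stays where left
- drift: Tapered drift, dark steel, standing point down in the block. Origin: centre of its point; z up its axis. Point 11 mm across (edge rounded), taper to 17.6 mm at 38 mm, parallel barrel from there to the shoulder at 50 mm, hexagon shank 24 mm across flats from 50 to 120 mm, to grip (flats face its x axis and every 60 degrees on). 0.3 kg
- drift_shoulder (a point): Centre of the drift's shoulder, where barrel meets shank, 50 mm above its point; lands on the plate's top when the drift is home. Wedging down against the plate's friction takes 5 to 12 N; give way sideways to what the hand feels. Over 45 N between drift and plate is forcing: let the shoulder land slowly (about 10 mm/s)
- bolt: Loose dark socket-head bolt with a fixed bright washer, standing point down in the block. Origin: centre of its lower end; z up its axis. Shank 16 mm thick, 50 mm long, 2.5 mm lead chamfer; washer 32 mm across from 50 to 53 mm; round head 24 mm across from 53 to 69 mm, to grip. 0.13 kg. Over 40 N between bolt and plate is forcing
- bolt_seat (a point): Centre of the underside of the bolt's washer, 50 mm above the bolt's origin; level with the plate's top when the bolt is home
- block_hole_a (a point): Mouth of one of two holes (20.6 mm wide, right through) in the fixed timber block, 64 x 150 x 80 mm high: centre of the hole at the block's top. x across the block, y along it to the other hole, z up. The drift (shoulder on the block's top) and the bolt (washer on it) stand one in each hole, either way round
- block_hole_b (a point): Mouth of the block's other hole, 80 mm along y from block_hole_a; same size and axes
- mallet: Beech mallet lying beyond the beam, 110 x 265 x 48 mm, origin under its middle; a bystander
- tape_measure: Tape measure standing beyond block and beam, 38 x 85 x 65 mm, origin under its middle; a bystander
- offcut_a: Pale timber offcut lying beyond the block, 62 x 130 x 38 mm, origin under its middle; a bystander
Things that resemble listed ones, but are neither listed nor needed, are in the scene too. Leave any green look-alike of the bolt alone. Of the things that look like the part that bears block_hole_a, the larger one is meant.

How it is judged:
On the way:
1. the drift is driven home through slot and beam: its point at least 48 mm below the plate's top, on the slot's centre line within 4 mm (z of drift in the frame of plate_slot below -0.048 m and x of drift in the frame of plate_slot between -0.004 and 0.004 m and horizontal distance between drift and plate_slot below 0.025 m), for 0.2 s.
At the end, for the whole second after the job is handed in: The bolt stands home and at rest: upright within 0.06 rad, on the slot's centre line within 3 mm, its washer within 2 mm of the plate's top; the drift stands at rest and upright (0.1 rad) in either block hole, its shoulder within 4 mm of the block's top (x of bolt_seat in the frame of plate_slot between -0.003 and 0.003 m and horizontal distance between bolt_seat and plate_slot below 0.02 m and z of bolt_seat in the frame of plate_slot between -0.003 and 0.002 m and angle between bolt's own z axis and vertical below 0.06 rad and (horizontal distance between drift and block_hole_a below 0.006 m or horizontal distance between drift and block_hole_b below 0.006 m) and height (world z) of drift below 0.034 m and angle between drift's own z axis and vertical below 0.1 rad and linear speed of each of drift, bolt below 0.02 m/s); the robot touches nothing.
It fails at once if the drift is forced: over 45 N against the plate (contact force between drift and splice_plate above 45 N).
It fails at once if the bolt is forced: over 40 N against the plate (contact force between bolt and splice_plate above 40 N).
It fails at once if a bystander is moved over 20 mm (distance of any of mallet, tape_measure, offcut_a from where it was at the start of the episode above 0.02 m).
It also fails if it takes over 72 s, if anything falls off the work surface, if the arm or the gripper's body presses on something with over 40 N, if the wrist force passes 120 N, or if a joint passes its speed limit or range.

ROBOT

A 7-joint arm with a two-finger parallel gripper is mounted at the origin on a cart in front of the work surface, level with it; the furniture and walls round the work are solid. World frame = base frame: x ahead of the robot, y to its left, z up, the work surface at z = 0. Lengths are in m, angles in rad, forces in N, time in s.
With the tool pointing down it reaches from about 0.4 to 0.875 m from the base axis. Payload 19.3 kg.
Tool frame: the origin (TCP) lies at the very end of the fingers, on their centre line; the grasp point (between the pads) lies 19 mm behind it; z points along the fingers, y is the line along which they close (so a half turn about z gives the same grasp; the last joint's range is limited). The gripper opens to 85 mm and grips with 20 to 120 N. Pads are 22 mm wide; open, the fingers measure 114 mm over their backs; the gripper's body (76 mm by 85 mm) begins 54 mm behind the grasp point. The pads swing forward as they close: fully open they stand 13 mm farther back than shut.
Start: joints at [-1.248, 0.521, -0.036, 1.599, 0.021, 1.021, -0.113], TCP at [0.239, 0.577, 0.231] pointing down, gripper open.
Joint ranges: [-2.91, 2.91], [-0.3, 2.13], [-1.5, 1.42], [0.17, 2.43], [-1.26, 4.41], [0.16, 1.93], [-2.52, 2.52]. Speed limits (rad/s): [1.89, 1.89, 2.39, 2.39, 3.01, 3.01, 3.01].

INTERFACE

Orientations are given as [roll, pitch, yaw] about the fixed x, y, z axes, in that order (R = Rz(yaw) Ry(pitch) Rx(roll)).
In Python, from workcell import bot gives the robot as it stands.
- The arm moves only by the shell command python3 -m crank 'ROWS' [FORCE]. ROWS is a JSON object of lists of equal length, an entry for each row: "travel": the shift along the world's x, y, z in cm, a list of three; "turn": the turn, a rotation vector about the world's x, y, z in degrees, a list of three; "gripper": the closure, from 0 (fully open) to 1 (shut). A call has exactly 5 rows; each row is the pose to reach, as a shift and turn from the pose commanded when the call began; what a row does not reach only later rows make up. A row lasts 1/10 s, in which the tool goes at most 50 mm and 8.59 degrees, less where a joint would pass 70% of its speed; a pose out of reach is approached as far as the arm can. A call with a gripper value outside its range is refused whole. The fingers move at their own pace and stop on an object; FORCE is the grip in N (left out, the last holds). Time passes only in rows, so rows that repeat a pose let the fingers close, or fill a call up. It gives the time, the measured TCP pose, the force, the opening and the grip force at its end, in the units of the state.
- bot.observe(): the state, without advancing time (a new reading comes with each control period).
- bot.grab_frame(name): name is "side" or "top"; returns a dict with "pixels" (400x640x3 uint8, red, green, blue), "fx", "fy", "cx", "cy" (pixels), "dist" ([k1, k2, p1, p2, k3] as OpenCV has them; the pictures are not rectified), "extrinsics" (4x4, takes a point from world to camera coordinates). Camera axes: x right, y down, z forward; pixel columns grow to the right and rows downward; lengths in m; the calibration is good to about 2 mm. A picture is of the moment at which its call begins. There is no depth.
- bot.job_done(): hands the job in; it is judged then, once.
The state is a dict: "clock": time; "qpos": joint angles; "qd": joint speeds; "joint_efforts": joint torques, N m; "position": TCP position; "tool_rot": TCP orientation; "force": force on the tool from outside, world axes, zero at the start; "moment": the same for the moment, N m; "grip_width": finger opening in m; "finger_force": force on a finger pad.
Only numpy, scipy, OpenCV 4.12 (cv2) and the standard library are available. Lean on these libraries where they do the work, as an engineer would, in place of code of your own. Each camera call takes 0.05 s, during which the arm holds its last target. There are 200 camera calls.

## Working session

There is one attempt and no reset: what is moved stays moved. The work goes in short steps, Python scripts to look and compute and a shell command to move; the robot and the scene stay as the last step left them, time stands still between calls to the robot, and variables do not carry over. Pictures are saved under pics/ and viewed, at most 10 in all, crops included, and the job is handed in when it is done.

```bash
mkdir -p pics; ls
python3 - <<'E'
from workcell import bot
import cv2,pickle
s=bot.observe();print(s)
for n in("side","top"):
    f=bot.grab_frame(n);pickle.dump(f,open(n+".pkl","wb"))
    cv2.imwrite(f"pics/{n}0.png",f["pixels"][:,:,::-1]);print(n,f["fx"],f["cx"],f["cy"],f["dist"],f["extrinsics"])
E
```

```text
pics
{'clock': 0.0, 'qpos': array([-1.24819311,  0.52202244, -0.03632245,  1.59997741,  0.02120419,
        1.021105  , -0.11280119]), 'qd': array([-0.00024096, -0.0010573 ,  0.00219897,  0.00085014,  0.00053265,
       -0.00069971,  0.00113697]), 'joint_efforts': array([ 4.26989072e-04, -9.27107978e+01,  1.98019713e+00, -3.69934380e+01,
        1.78370951e-02,  8.31448036e-03,  4.57472652e-06]), 'position': array([0.2391495 , 0.57708305, 0.23073149]), 'tool_rot': array([-3.14046886e+00,  8.60690563e-05,  2.74877567e+00]), 'force': array([-0.99602542, -0.27864066, -0.47011243]), 'moment': array([-0.03594471, -0.0040107 , -0.00316058]), 'finger_force': 0.0, 'grip_width': 0.08572201805485527}
side 389.03868637666443 314.75206614368983 203.44587434179905 [-0.00071763  0.          0.          0.          0.        ] [[-0.99683434 -0.07940637 -0.00399123  0.54668388]
 [-0.02469789  0.35698212 -0.93378465  0.05535368]
 [ 0.07557325 -0.93073003 -0.35781321  1.1160537 ]
 [ 0.          0.          0.          1.        ]]
top 453.0803904116075 324.85645341277456 192.74558617417628 [-0.06256926  0.          0.          0.          0.        ] [[-0.02293148 -0.99965204 -0.01303638  0.09732131]
 [-0.99758017  0.02373615 -0.06534822  0.55063588]
 [ 0.06563492  0.0115063  -0.99777736  1.11651386]
 [ 0.          0.          0.          1.        ]]
```

View pics/side0.png

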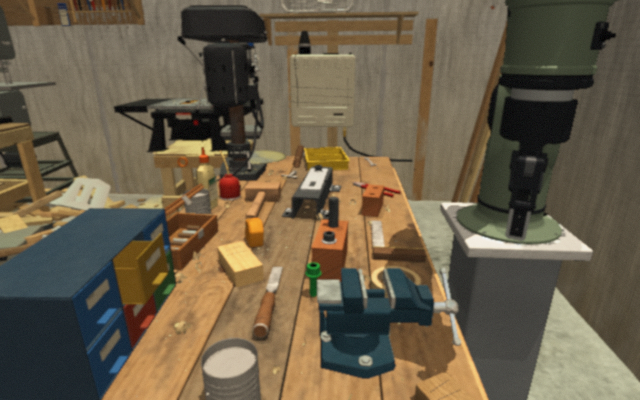

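View pics/top0.png

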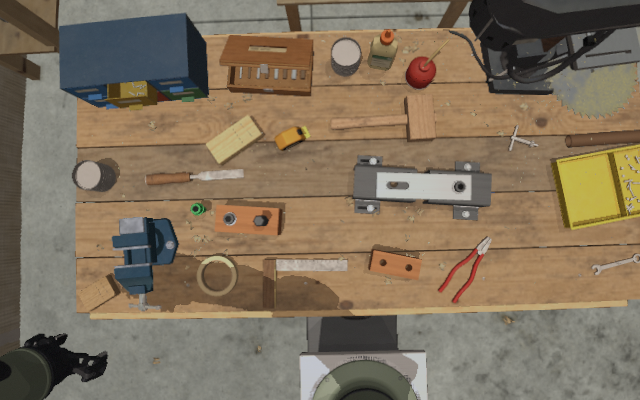

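The top view shows the large block at (247,219), holding the bolt at (230,218) and the drift at (262,221). The small empty block at (395,263) and the green look-alike at (197,209) are not wanted. The plate is at (425,186), with its slot near (398,185) and its bolt head at (460,187). Next is an enlarged crop to confirm this, plus measurements.

```bash
cat > h.py <<'E'
import numpy as np,cv2,pickle
from workcell import bot
def ray(f,uv):
    K=np.array([[f["fx"],0,f["cx"]],[0,f["fy"],f["cy"]],[0,0,1]])
    p=cv2.undistortPoints(np.array(uv,float).reshape(-1,1,2),K,np.array(f["dist"],float))[:,0]
    E=np.array(f["extrinsics"]);R=E[:3,:3]
    return -R.T@E[:3,3],np.c_[p,np.ones(len(p))]@R
def onz(f,uv,z):
    c,d=ray(f,uv);return c+d*((z-c[2])/d[:,2])[:,None]
def proj(f,P):
    E=np.array(f["extrinsics"]);K=np.array([[f["fx"],0,f["cx"]],[0,f["fy"],f["cy"]],[0,0,1]])
    return cv2.projectPoints(np.array(P,float).reshape(-1,3),cv2.Rodrigues(E[:3,:3])[0],E[:3,3],K,np.array(f["dist"],float))[0][:,0]
def blobs(m,amin=20):
    cs,_=cv2.findContours(m.astype(np.uint8),cv2.RETR_CCOMP,cv2.CHAIN_APPROX_NONE)
    return [c for c in cs if cv2.contourArea(c)>amin]
E
python3 - <<'E'
from h import *
t=pickle.load(open("top.pkl","rb"));im=t["pixels"].astype(int)
hsv=cv2.cvtColor(t["pixels"],cv2.COLOR_RGB2HSV)
a=cv2.resize(t["pixels"][195:245,185:295],None,fx=7,fy=7,interpolation=cv2.INTER_CUBIC)[:, :770]
b=cv2.resize(t["pixels"][155:220,350:495],None,fx=5.3,fy=5.3,interpolation=cv2.INTER_CUBIC)
b=b[:240]
w=max(a.shape[1],b.shape[1]);o=np.zeros((a.shape[0]+b.shape[0],w,3),np.uint8);o[:a.shape[0],:a.shape[1]]=a;o[a.shape[0]:,:b.shape[1]]=b
cv2.imwrite("pics/crop1.png",o[:600,:,::-1])
# plate: bright
m=np.zeros(im.shape[:2],bool);m[165:208,370:480]=True
pl=m&(im.min(2)>130)
cs,h=cv2.findContours(pl.astype(np.uint8),cv2.RETR_CCOMP,cv2.CHAIN_APPROX_NONE)
for c,hh in zip(cs,h[0]):
    if cv2.contourArea(c)>15:
        r=cv2.minAreaRect(c);box=onz(t,cv2.boxPoints(r),.078)
        print("plate",hh[3],cv2.contourArea(c),r,"ctr",onz(t,[r[0]],.078).round(4),box[:,:2].round(4).tolist())
H,S,V=hsv[...,0],hsv[...,1],hsv[...,2]
print(hsv[225,280],hsv[212,250],hsv[219,219], hsv[240,300],im[186,425],im[185,398])
E
```

```text
plate -1 2297.5 ((423.6719970703125, 185.82339477539062), (95.10785675048828, 25.533733367919922), 1.7357046604156494) ctr [[ 0.5598 -0.1515  0.078 ]] [[0.5355, -0.0367], [0.5963, -0.0404], [0.5841, -0.2674], [0.5233, -0.2628]]
plate 4 172.0 ((397.5, 185.5), (23.0, 9.0), 0.0) ctr [[ 0.562  -0.0892  0.078 ]] [[0.5519, -0.0615], [0.5734, -0.0622], [0.5721, -0.1169], [0.5506, -0.1162]]
plate 4 120.0 ((459.0000305175781, 186.49998474121094), (12.020814895629883, 12.020814895629883), 45.0) ctr [[ 0.5562 -0.2358  0.078 ]] [[0.5566, -0.2155], [0.5765, -0.2367], [0.5557, -0.2562], [0.5359, -0.235]]
plate -1 21.0 ((467.0, 167.0), (4.0, 6.0), 90.0) ctr [[ 0.6024 -0.2571  0.078 ]] [[0.6074, -0.2501], [0.607, -0.2646], [0.5974, -0.2641], [0.5977, -0.2497]]
[ 12 163  64] [ 13 147 181] [ 12 144 184] [ 15 108 154] [194 196 190] [103 100  96]
```

View pics/crop1.png

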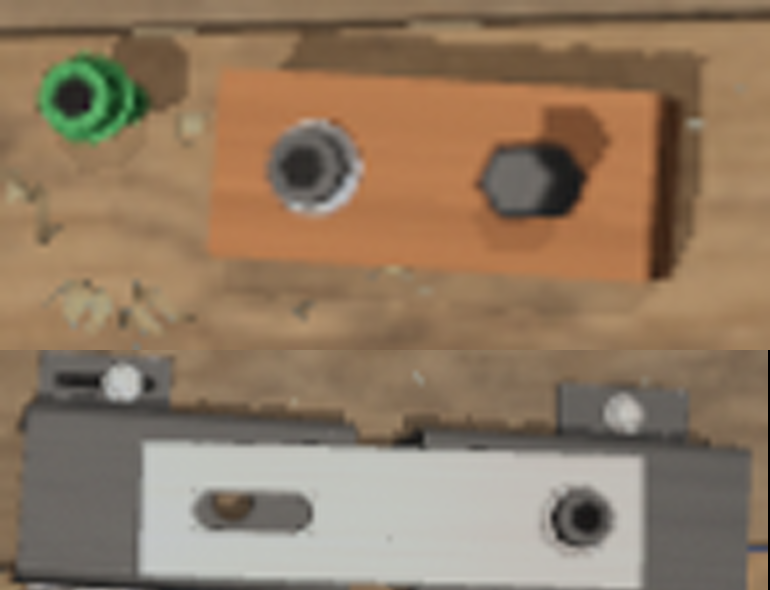

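```bash
cat > m.py <<'E'
from h import *
t=pickle.load(open("top.pkl","rb"));c,_=ray(t,[[0,0]]);print("cam",c)
k=8
def up(y0,y1,x0,x1):return cv2.resize(t["pixels"][y0:y1,x0:x1],None,fx=k,fy=k,interpolation=cv2.INTER_CUBIC)
def px(p,x0,y0):return (np.array(p,float).reshape(-1,2)+.5)/k-.5+[x0,y0]
# slot
x0,y0=380,172;u=up(y0,200,x0,415);g=u.min(2)
big=[q for q in blobs(g<148,2000)]
for q in big:
    r=cv2.minAreaRect(q);
    if cv2.contourArea(q)<2e4:print("slot",cv2.contourArea(q),px(r[0],x0,y0),np.array(r[1])/k,r[2],onz(t,px(r[0],x0,y0),.078)); 
q=min(big,key=cv2.contourArea);P=onz(t,px(q,x0,y0),.078)[:,:2];print("slot bbox",P.min(0),P.max(0))
mask=np.zeros(g.shape,np.uint8);cv2.drawContours(mask,[q],-1,1,-1);mask=cv2.erode(mask,np.ones((7,7)))
hs=u[...,0].astype(int)-u[...,2]
print("slot R-B",np.percentile(hs[mask>0],[5,25,50,75,95]))
for th in(14,20,26):
  for q in blobs((hs>th)&(mask>0),200):
    for z in(.07,.064):
        P=onz(t,px(q,x0,y0),z)[:,:2];print("hole",th,z,cv2.contourArea(q),P.min(0).round(4),P.max(0).round(4))
# block
x0,y0=205,195;u=up(y0,245,x0,292);h=cv2.cvtColor(u,cv2.COLOR_RGB2HSV)
q=max(blobs((h[...,1]>125)&(h[...,2]>150)&(h[...,0]<15),3000),key=cv2.contourArea);r=cv2.minAreaRect(q)
B=onz(t,px(cv2.boxPoints(r),x0,y0),.08)[:,:2];print("block",onz(t,px(r[0],x0,y0),.08),B,[np.linalg.norm(B[i]-B[i-1]) for i in range(4)],px(cv2.boxPoints(r),x0,y0))
# tops: grey top faces (low sat)
for nm,z,(a,b,cx,d) in(("bolt",.099,(210,228,220,240)),("drift",.15,(210,232,250,272))):
    u=up(a,b,cx,d);h=cv2.cvtColor(u,cv2.COLOR_RGB2HSV)
    print(nm,u[::16,::12].mean(2).astype(int).tolist() if 0 else "")
    for lo,hi in((70,150),(50,150)):
      for q in blobs((h[...,1]<70)&(h[...,2]>lo)&(h[...,2]<hi),1500):
        r=cv2.minAreaRect(q);P=onz(t,px(q,cx,a),z)[:,:2]
        print(nm,lo,cv2.contourArea(q)/64,px(r[0],cx,a),"ctr",(P.min(0)+P.max(0))/2,"size",np.ptp(P,0))
E
python3 m.py
```

```text
cam [0.47825286 0.07137052 1.15128405]
slot 3849.0 [[397.    198.375]] [ 2.125 34.875] 90.0 [[ 0.53141258 -0.08696935  0.078     ]]
slot 10305.5 [[397.31584167 185.02972221]] [22.79298782  8.06082726] 2.009553909301758 [[ 0.56312451 -0.08878002  0.078     ]]
slot bbox [ 0.52790053 -0.12838907] [ 0.53492049 -0.04553219]
slot R-B [3. 4. 5. 6. 7.]
block [[0.48962335 0.27144852 0.08      ]] [[0.46313824 0.34878364]
 [0.5281509  0.34437415]
 [0.51601371 0.19440124]
 [0.45138701 0.19929222]] [np.float64(0.14995258269980893), np.float64(0.06516201705800599), np.float64(0.15046323525219157), np.float64(0.06481150803930834)] [[214.07535744 231.35796356]
 [215.67537117 203.95777702]
 [278.4803772  207.62522125]
 [276.88036346 235.02540588]]
bolt 
bolt 70 110.7421875 [[229.18750191 218.125     ]] ctr [0.49303175 0.30769388] size [0.02847723 0.02946222]
bolt 70 26.5390625 [[227.71250153 218.48750019]] ctr [0.49281268 0.31195616] size [0.01348027 0.01440444]
bolt 50 110.7421875 [[229.18750191 218.125     ]] ctr [0.49303175 0.30769388] size [0.02847723 0.02946222]
drift 
drift 70 65.4453125 [[258.11119843 220.39229774]] ctr [0.4860561  0.23174532] size [0.02118472 0.02143597]
drift 50 73.796875 [[258.57297421 220.50173569]] ctr [0.4860561  0.23105097] size [0.02118472 0.02282467]
```

Run:
```python
from h import *
t=pickle.load(open("top.pkl","rb"));k=8;x0,y0=380,172
u=cv2.resize(t["pixels"][y0:200,x0:415],None,fx=k,fy=k,interpolation=cv2.INTER_CUBIC);g=u.min(2)
px=lambda p:(np.array(p,float).reshape(-1,2)+.5)/k-.5+[x0,y0]
q=[q for q in blobs(g<148,5000) if abs(px(cv2.minAreaRect(q)[0])[0,1]-185)<2 and cv2.contourArea(q)<2e4][0]
c=np.array([.5631,-.0888]);a=np.deg2rad(-3.1);R=np.array([[np.cos(a),-np.sin(a)],[np.sin(a),np.cos(a)]])
P=(onz(t,px(q),.078)[:,:2]-c)@R;print("slot local mm",P.min(0)*1e3,P.max(0)*1e3)
mask=np.zeros(g.shape,np.uint8);cv2.drawContours(mask,[q],-1,1,-1);mask=cv2.erode(mask,np.ones((9,9)))
hs=u[...,0].astype(int)-u[...,2]
print(np.percentile(hs[mask>0],[5,25,50,75,95]))
for th in(14,20,28):
  for q in blobs((hs>th)&(mask>0),200):
    for z in(.07,.064):
        P=(onz(t,px(q),z)[:,:2]-c)@R*1e3;print("hole",th,z,cv2.contourArea(q),P.min(0).round(1),P.max(0).round(1))
        if z==.07:
            # lower (-x) arc: fit circle r=9
            from scipy.optimize import least_squares
            A=P[(P[:,0]<4)]
            s=least_squares(lambda v:np.hypot(*(A-v).T)-9,[4,8]);print(" fit",s.x,np.sqrt(2*s.cost/len(A)))
m=t["pixels"][178:193,384:412].astype(int);print(m[...,0]-m[...,2])
```

```text
slot local mm [ -9.66213616 -27.06781504] [ 9.6194619  27.10006528]
[ 6.  7.  8. 14. 35.]
hole 14 0.07 2030.0 [-3.9  0.4] [ 8.9 17.2]
 fit [5.13176304 8.76110434] 0.22061782841294633
hole 14 0.064 2030.0 [-3.4 -0.5] [ 9.5 16.4]
hole 20 0.07 1661.5 [-3.  1.] [ 8.9 16.4]
 fit [6.32009453 8.68242891] 0.38014069730864025
hole 20 0.064 1661.5 [-2.5  0.2] [ 9.5 15.6]
hole 28 0.07 911.0 [-1.7  2.5] [ 8.5 15.5]
 fit [8.98191361 8.94776074] 1.0218340136024822
hole 28 0.064 911.0 [-1.2  1.6] [ 9.  14.7]
[[ 2  2  2  2  3  3  3  3  4  4  5  4  5  5  5  5  5  4  5  5  5  5  6  5
   6  6  5  5]
 [ 1  1  2  2  2  2  3  3  3  3  4  4  4  4  4  4  4  4  4  4  4  4  4  4
   4  5  4  4]
 [ 2  2  3  4  3  4  4  4  3  3  3  3  3  4  4  4  4  4  4  3  4  4  4  4
   5  3  3  4]
 [ 5  6  4  2  3  5  9 10 11 11 12 12  9  7  7  7  7  7  8  7  7  6  4  4
   6  5  3  4]
 [ 3  3  4  3  5  7 17 33 36 35 34 25 19  9  9  8  7  9  9  8  7  7  6  6
   3  7  5  5]
 [ 0  1  3  6  8  8 19 41 45 44 36 29 27 10  7  8  8  8  7  8  8  7  7  7
   4  6  4  4]
 [ 0  1  4  6  7  7 20 33 35 35 31 27 27 11  7  8  6  7  8  7  7  8  7  7
   6  3  3  2]
 [-1  1  5  7  8  8 16 25 29 28 30 29 24  9  7  8  8  7  8  8  7  7  7  7
   7  4  3  3]
 [ 0  1  3  7  7  8  9 16 25 26 27 20 11  8  8  8  7  7  8  8  8  8  7  8
   6  5  3  2]
 [-1  1  1  3  8  8  9 10  9 13 11  9  8  7  6  8  8  6  7  7  8  7  8  8
   6  3  3  3]
 [ 0  1  2  3  3  6  6  6  8  8  6  7  7  7  8  7  7  7  7  7  7  7  5  4
   3  3  3  3]
 [ 0  0  0  2  3  2  3  4  4  4  4  4  6  7  7  6  6  7  6  6  8  8  3  3
   5  6  5  5]
 [-3 -2 -2 -2 -1 -1 -1 -1 -1 -1  0  0  1  0  2  2  1  1  0  2  1  1  0  1
   1  2  2  1]
 [-1 -1  0  0  0  0  0  0  1  1  1  1  1  1  1  2  0  1  0  1  1  0  1  0
   1  0 -1  0]
 [-1 -1  0  0  1  0  1  1  2  2  2  2  3  3  2  2  2  3  2  3  3  4  4  4
   5  4  3  4]]
```

The pictures show the drift at the far hole (top px 258,220), with its hex flats facing ±x. The bolt is at px 228,218. The beam hole shows brown in the +y half of the slot, at px 393.8,184.2. Two hole spacings, the 150 × 65 mm block and the 54 × 18 mm slot all agree with the given sizes. I'm moving above the drift now.

```bash
python3 -m crank '{"travel":[[1,-1.5,3],[4,-5.5,5],[7.5,-9.5,5],[10,-13.5,5],[12.5,-17.5,5]],"turn":[[0,0,-7],[0,0,-14],[0,0,-21],[0,0,-28],[0,0,-35]],"gripper":[0,0,0,0,0]}' 40
python3 -m crank '{"travel":[[3,-4,0],[6,-8.5,0],[9,-12.5,0],[12.2,-17,-3],[12.2,-17.05,-5]],"turn":[[0,0,-7],[0,0,-14],[0,0,-21],[0,0,-28],[0,0,-32.5]],"gripper":[0,0,0,0,0]}'
python3 -m crank '{"travel":[[0,0,0],[0,0,0],[0,0,0],[0,0,0],[0,0,0]],"turn":[[0,0,0],[0,0,0],[0,0,0],[0,0,0],[0,0,0]],"gripper":[0,0,0,0,0]}'
```

```text
clock: 0.6
position: [0.3646, 0.4014, 0.2813]
tool_rot: [-3.142, -0.0, 2.133]
force: [1.1, 1.1, -0.5]
grip_width: 0.0855
finger_force: 0.0
clock: 1.1
position: [0.4884, 0.2287, 0.2316]
tool_rot: [3.139, 0.0, 1.561]
force: [0.0, 1.5, -1.4]
grip_width: 0.0852
finger_force: 0.0
clock: 1.6
position: [0.4856, 0.2336, 0.232]
tool_rot: [3.141, -0.001, 1.572]
force: [0.1, -0.2, -0.7]
grip_width: 0.0852
finger_force: 0.0
```

```bash
python3 -m crank '{"travel":[[0,-0.1,-3],[0,-0.2,-6.5],[0,-0.2,-9.5],[0,-0.2,-12],[0,-0.2,-12.8]],"turn":[[0,0,0],[0,0,0],[0,0,0],[0,0,0],[0,0,0]],"gripper":[0,0,0,0,0]}'
python3 -m crank '{"travel":[[0,0,0],[0,0,0],[0,0,0],[0,0,0],[0,0,0]],"turn":[[0,0,0],[0,0,0],[0,0,0],[0,0,0],[0,0,0]],"gripper":[0.3,0.5,0.7,0.9,1]}' 60
python3 -m crank '{"travel":[[0,0,0],[0,0,0],[0,0,0],[0,0,0],[0,0,0]],"turn":[[0,0,0],[0,0,0],[0,0,0],[0,0,0],[0,0,0]],"gripper":[1,1,1,1,1]}' 60
python3 - <<'E'
from h import *
s=bot.observe();print(s["position"],s["tool_rot"],s["force"],s["moment"],s["grip_width"])
f=bot.grab_frame("side");cv2.imwrite("pics/s1.png",cv2.resize(f["pixels"][150:290,240:420],None,fx=4,fy=4)[:,:,::-1])
E
```

```text
clock: 2.1
position: [0.4847, 0.2307, 0.1015]
tool_rot: [-3.139, 0.001, 1.572]
force: [0.5, 0.5, 1.1]
grip_width: 0.0849
finger_force: 0.0
clock: 2.6
position: [0.4864, 0.2311, 0.1042]
tool_rot: [3.14, -0.001, 1.571]
force: [1.1, -0.2, 9.0]
grip_width: 0.0235
finger_force: 60.2
clock: 3.1
position: [0.4864, 0.2311, 0.1041]
tool_rot: [3.14, -0.001, 1.571]
force: [0.6, -0.0, 9.3]
grip_width: 0.0231
finger_force: 60.3
[0.48638527 0.23106836 0.10413959] [ 3.14010021e+00 -9.89312201e-04  1.57060650e+00] [ 0.58242776 -0.0280859   9.26085339] [ 0.02254849 -0.08788001  0.0362207 ] 0.023147128407293476
```

View pics/s1.png

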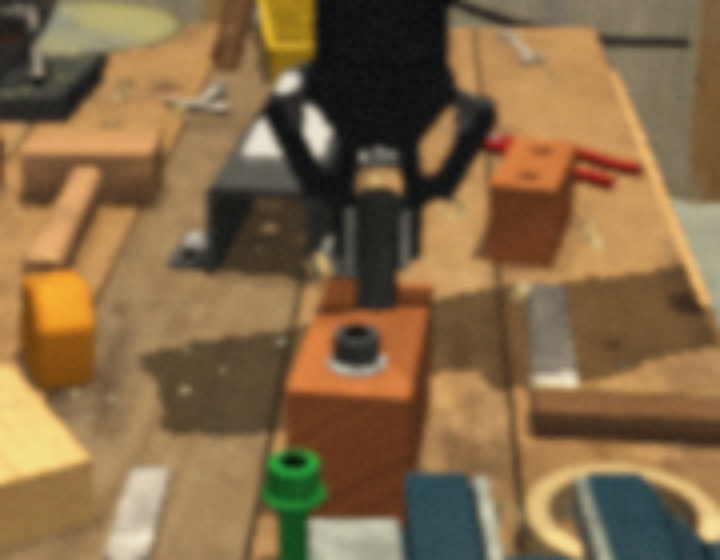

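The drift is held: opening 23 mm against 24 mm flats, with the shoulder still on the block. I'll lift it and carry it above the hole.

```bash
python3 -m crank '{"travel":[[0,0,0],[0,0,1],[0,0,4],[0,0,7],[0,0,9]],"turn":[[0,0,0],[0,0,0],[0,0,0],[0,0,0],[0,0,0]],"gripper":[1,1,1,1,1]}' 80
python3 -m crank '{"travel":[[0.8,-3,0],[2,-7.5,0],[3.2,-12,0],[4.4,-16.5,0],[5.4,-21,0]],"turn":[[0,0,0],[0,0,0],[0,0,0],[0,0,0],[0,0,0]],"gripper":[1,1,1,1,1]}'
python3 -m crank '{"travel":[[1.2,-4,0],[2.2,-8,0],[2.6,-10.18,0],[2.57,-10.18,0],[2.57,-10.18,0]],"turn":[[0,0,0],[0,0,0],[0,0,0],[0,0,0],[0,0,0]],"gripper":[1,1,1,1,1]}'
python3 -m crank '{"travel":[[0,0,-1],[0,0,-2],[0,0,-2.5],[0,0,-2.5],[0,0,-2.5]],"turn":[[0,0,0],[0,0,0],[0,0,0],[0,0,0],[0,0,0]],"gripper":[1,1,1,1,1]}'
python3 - <<'E'
from h import *
s=bot.observe();print(s["position"],s["tool_rot"],s["force"],s["moment"],s["grip_width"])
f=bot.grab_frame("side");pickle.dump(f,open("side2.pkl","wb"));cv2.imwrite("pics/s2.png",cv2.resize(f["pixels"][140:230,270:370],None,fx=6,fy=6,interpolation=cv2.INTER_CUBIC)[:,:,::-1])
p=s["position"];print((proj(f,[[p[0],p[1]+.0004,p[2]-.0741],[.5631,-.0888,.078],[.5661,-.0803,.078]])-[270,140])*6)
E
```

```text
clock: 3.65
position: [0.4858, 0.2307, 0.1953]
tool_rot: [3.141, -0.001, 1.571]
force: [0.5, 0.5, -2.5]
grip_width: 0.0232
finger_force: 80.7
clock: 4.15
position: [0.5397, 0.019, 0.1936]
tool_rot: [-3.141, -0.0, 1.571]
force: [2.0, 0.3, -3.0]
grip_width: 0.0226
finger_force: 80.9
clock: 4.65
position: [0.565, -0.0811, 0.1933]
tool_rot: [-3.141, -0.0, 1.57]
force: [-0.1, 1.0, -3.2]
grip_width: 0.0228
finger_force: 80.8
clock: 5.15
position: [0.5654, -0.0809, 0.1682]
tool_rot: [-3.141, 0.0, 1.571]
force: [0.5, -0.2, -2.7]
grip_width: 0.023
finger_force: 80.8
[ 0.56542716 -0.08090138  0.1681926 ] [-3.14130093e+00  4.92930750e-05  1.57088341e+00] [ 0.51473581 -0.18202742 -2.69865458] [-0.02051413  0.02351128  0.00544769] 0.023040271375823682
[[247.23950888 234.38099514]
 [253.32683298 259.30543162]
 [246.13352866 264.26305358]]
```

View pics/s2.png

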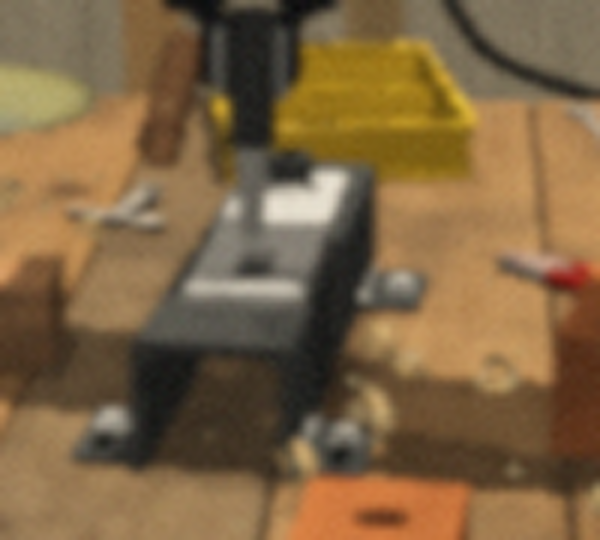

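The drift's point is at crop (250,232), above and just behind the slot at (255,262), which matches the projection. Now descending gently into the slot.

```bash
python3 -m crank '{"travel":[[0.06,0,-0.5],[0.06,0,-1],[0.06,0,-1.3],[0.06,0,-1.5],[0.06,0,-1.7]],"turn":[[0,0,0],[0,0,0],[0,0,0],[0,0,0],[0,0,0]],"gripper":[1,1,1,1,1]}'
python3 -m crank '{"travel":[[0,0,-0.1],[0,0,-0.2],[0,0,-0.3],[0,0,-0.4],[0,0,-0.5]],"turn":[[0,0,0],[0,0,0],[0,0,0],[0,0,0],[0,0,0]],"gripper":[1,1,1,1,1]}'
```

```text
clock: 5.7
position: [0.566, -0.0811, 0.1511]
tool_rot: [-3.141, 0.0, 1.571]
force: [-0.3, -0.3, -3.2]
grip_width: 0.0229
finger_force: 80.8
clock: 6.2
position: [0.566, -0.0811, 0.1463]
tool_rot: [3.142, 0.0, 1.571]
force: [1.0, -0.2, -3.2]
grip_width: 0.0229
finger_force: 80.8
```

```bash
python3 -m crank '{"travel":[[0,0,-0.1],[0,0,-0.2],[0,0,-0.3],[0,0,-0.4],[0,0,-0.5]],"turn":[[0,0,0],[0,0,0],[0,0,0],[0,0,0],[0,0,0]],"gripper":[1,1,1,1,1]}'
```

```text
clock: 6.7
position: [0.5661, -0.0811, 0.1413]
tool_rot: [3.141, 0.0, 1.571]
force: [-0.2, 0.2, -3.3]
grip_width: 0.0232
finger_force: 80.8
```

The point is below the beam's top with no force, so it's in the hole. I'll keep going.

```bash
python3 -m crank '{"travel":[[0,0,-0.1],[0,0,-0.2],[0,0,-0.3],[0,0,-0.4],[0,0,-0.5]],"turn":[[0,0,0],[0,0,0],[0,0,0],[0,0,0],[0,0,0]],"gripper":[1,1,1,1,1]}'
```

```text
clock: 7.2
position: [0.5663, -0.0811, 0.1364]
tool_rot: [3.141, 0.0, 1.571]
force: [2.5, -1.0, -1.7]
grip_width: 0.0232
finger_force: 80.8
```

```bash
python3 -m crank '{"travel":[[0.02,-0.01,-0.1],[0.03,-0.01,-0.2],[0.04,-0.01,-0.3],[0.05,-0.01,-0.4],[0.06,-0.01,-0.5]],"turn":[[0,0,0],[0,0,0],[0,0,0],[0,0,0],[0,0,0]],"gripper":[1,1,1,1,1]}'
```

```text
clock: 7.7
position: [0.5668, -0.0812, 0.1313]
tool_rot: [3.141, 0.0, 1.571]
force: [3.2, -0.2, -0.9]
grip_width: 0.0232
finger_force: 80.9
```

```bash
python3 -m crank '{"travel":[[0.02,0,-0.1],[0.03,0,-0.2],[0.05,0,-0.3],[0.06,0,-0.4],[0.07,0,-0.5]],"turn":[[0,0,0],[0,0,0],[0,0,0],[0,0,0],[0,0,0]],"gripper":[1,1,1,1,1]}'
```

```text
clock: 8.2
position: [0.5672, -0.0813, 0.1264]
tool_rot: [-3.141, 0.0, 1.571]
force: [0.6, -0.4, 6.3]
grip_width: 0.0234
finger_force: 81.8
```

```bash
python3 -m crank '{"travel":[[0.01,0,-0.1],[0.02,0,-0.2],[0.03,0,-0.3],[0.04,0,-0.4],[0.05,0,-0.5]],"turn":[[0,0,0],[0,0,0],[0,0,0],[0,0,0],[0,0,0]],"gripper":[1,1,1,1,1]}'
```

```text
clock: 8.7
position: [0.5678, -0.0813, 0.1214]
tool_rot: [-3.142, 0.0, 1.57]
force: [0.4, -0.9, 6.4]
grip_width: 0.0234
finger_force: 81.8
```

```bash
python3 -m crank '{"travel":[[0.01,0,-0.1],[0.02,0,-0.2],[0.03,0,-0.3],[0.04,0,-0.4],[0.05,0,-0.5]],"turn":[[0,0,0],[0,0,0],[0,0,0],[0,0,0],[0,0,0]],"gripper":[1,1,1,1,1]}'
```

```text
clock: 9.2
position: [0.5683, -0.0814, 0.1165]
tool_rot: [3.142, 0.0, 1.57]
force: [0.1, -1.4, 6.4]
grip_width: 0.0226
finger_force: 81.8
```

```bash
python3 -m crank '{"travel":[[0.01,-0.01,-0.1],[0.02,-0.02,-0.2],[0.03,-0.02,-0.3],[0.04,-0.03,-0.4],[0.04,-0.03,-0.5]],"turn":[[0,0,0],[0,0,0],[0,0,0],[0,0,0],[0,0,0]],"gripper":[1,1,1,1,1]}'
```

```text
clock: 9.7
position: [0.5687, -0.0815, 0.1114]
tool_rot: [-3.142, -0.0, 1.571]
force: [1.0, -0.6, 5.0]
grip_width: 0.0227
finger_force: 81.8
```

```bash
python3 -m crank '{"travel":[[0.02,0,-0.1],[0.03,-0.01,-0.2],[0.04,-0.01,-0.3],[0.05,-0.02,-0.4],[0.05,-0.02,-0.5]],"turn":[[0,0,0],[0,0,0],[0,0,0],[0,0,0],[0,0,0]],"gripper":[1,1,1,1,1]}'
```

```text
clock: 10.2
position: [0.5692, -0.0817, 0.1064]
tool_rot: [3.142, -0.0, 1.571]
force: [1.2, 0.3, 5.5]
grip_width: 0.0231
finger_force: 81.8
```

```bash
python3 -m crank '{"travel":[[0.01,0,-0.07],[0.02,0,-0.14],[0.02,0,-0.21],[0.02,0,-0.28],[0.02,0,-0.32]],"turn":[[0,0,0],[0,0,0],[0,0,0],[0,0,0],[0,0,0]],"gripper":[1,1,1,1,1]}'
```

```text
clock: 10.7
position: [0.5694, -0.0817, 0.1031]
tool_rot: [3.142, 0.0, 1.571]
force: [1.6, 0.3, 6.1]
grip_width: 0.0227
finger_force: 81.8
```

```bash
python3 -m crank '{"travel":[[0.01,0,-0.04],[0.02,0,-0.08],[0.02,0,-0.12],[0.02,0,-0.12],[0.02,0,-0.12]],"turn":[[0,0,0],[0,0,0],[0,0,0],[0,0,0],[0,0,0]],"gripper":[1,1,1,1,1]}'
```

```text
clock: 11.2
position: [0.5696, -0.0817, 0.1021]
tool_rot: [-3.142, -0.0, 1.571]
force: [-0.3, 0.7, 10.2]
grip_width: 0.0229
finger_force: 82.6
```

```bash
python3 -m crank '{"travel":[[0,0,-0.02],[0,0,-0.04],[0,0,-0.04],[0,0,-0.04],[0,0,-0.04]],"turn":[[0,0,0],[0,0,0],[0,0,0],[0,0,0],[0,0,0]],"gripper":[1,1,1,1,1]}'
```

```text
clock: 11.7
position: [0.5696, -0.0817, 0.102]
tool_rot: [3.141, -0.0, 1.571]
force: [-2.4, 0.5, 17.2]
grip_width: 0.0229
finger_force: 83.3
```

The shoulder has landed: force is up to 17 N with no further z travel, at TCP z 0.102 as predicted. The hole axis is at TCP (0.5696, -0.0817). Drawing the drift out straight up.

```bash
python3 -m crank '{"travel":[[0,0,0.1],[0,0,0.4],[0,0,0.8],[0,0,1.2],[0,0,1.6]],"turn":[[0,0,0],[0,0,0],[0,0,0],[0,0,0],[0,0,0]],"gripper":[1,1,1,1,1]}'
python3 -m crank '{"travel":[[0,0,0.6],[0,0,1.4],[0,0,2.4],[0,0,3.6],[0,0,4.8]],"turn":[[0,0,0],[0,0,0],[0,0,0],[0,0,0],[0,0,0]],"gripper":[1,1,1,1,1]}'
python3 -m crank '{"travel":[[0,0,1.2],[0,0,2],[-1,4,2.8],[-2,8,2.8],[-3,12,2.8]],"turn":[[0,0,0],[0,0,0],[0,0,0],[0,0,0],[0,0,0]],"gripper":[1,1,1,1,1]}'
```

```text
clock: 12.2
position: [0.5692, -0.0817, 0.1177]
tool_rot: [-3.141, -0.0, 1.571]
force: [-0.7, 0.4, -2.3]
grip_width: 0.0229
finger_force: 80.7
clock: 12.7
position: [0.5697, -0.0817, 0.1668]
tool_rot: [3.141, -0.0, 1.571]
force: [1.0, 0.5, -3.8]
grip_width: 0.0232
finger_force: 80.7
clock: 13.2
position: [0.5392, 0.0396, 0.1941]
tool_rot: [3.141, -0.0, 1.57]
force: [0.3, 1.0, -3.1]
grip_width: 0.0227
finger_force: 80.8
```

```bash
python3 -m crank '{"travel":[[-1.2,4.5,0],[-2.5,9,0],[-3.8,13.5,0],[-5,18,0],[-5.28,19.15,0]],"turn":[[0,0,0],[0,0,0],[0,0,0],[0,0,0],[0,0,0]],"gripper":[1,1,1,1,1]}'
python3 -m crank '{"travel":[[0,0,-0.5],[0,0,-1.5],[0,0,-2.5],[0,0,-3],[0,0,-3.5]],"turn":[[0,0,0],[0,0,0],[0,0,0],[0,0,0],[0,0,0]],"gripper":[1,1,1,1,1]}'
python3 - <<'E'
from h import *
f=bot.grab_frame("top");pickle.dump(f,open("top2.pkl","wb"))
u=cv2.resize(f["pixels"][165:205,365:480],None,fx=6.5,fy=6.5,interpolation=cv2.INTER_CUBIC)
cv2.imwrite("pics/t2.png",u[:,:,::-1])
E
```

```text
clock: 13.7
position: [0.4849, 0.2351, 0.1937]
tool_rot: [-3.141, -0.002, 1.577]
force: [0.2, -0.5, -3.7]
grip_width: 0.0229
finger_force: 80.8
clock: 14.2
position: [0.487, 0.2289, 0.1578]
tool_rot: [-3.141, 0.001, 1.569]
force: [-0.6, 0.7, -2.5]
grip_width: 0.0229
finger_force: 80.8
```

View pics/t2.png

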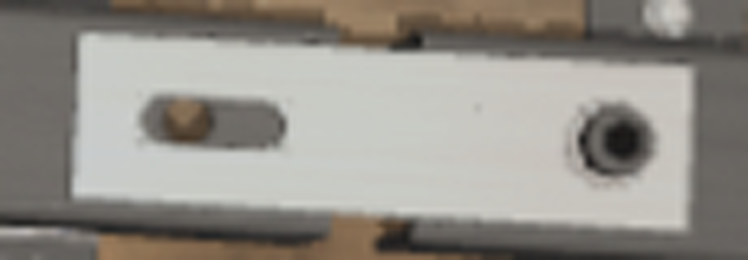

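The plate is in line: the whole round beam hole shows inside the slot at crop (187,120). Now standing the drift back in the block.

```bash
python3 -m crank '{"travel":[[0,0,0],[0,0,0],[0,0,0],[0,0,-0.2],[0,0,-0.4]],"turn":[[0,0,0],[0,0,0],[0,0,0],[0,0,0],[0,0,0]],"gripper":[1,1,1,1,1]}'
python3 -m crank '{"travel":[[0,0,-0.3],[0,0,-0.6],[0,0,-0.9],[0,0,-1.2],[0,0,-1.5]],"turn":[[0,0,0],[0,0,0],[0,0,0],[0,0,0],[0,0,0]],"gripper":[1,1,1,1,1]}'
```

```text
clock: 14.75
position: [0.4869, 0.2299, 0.1545]
tool_rot: [3.141, -0.0, 1.571]
force: [-0.6, -0.5, -2.3]
grip_width: 0.0227
finger_force: 80.8
clock: 15.25
position: [0.4868, 0.2298, 0.1392]
tool_rot: [-3.141, 0.0, 1.571]
force: [0.6, -0.1, -3.2]
grip_width: 0.0231
finger_force: 80.8
```

```bash
python3 -m crank '{"travel":[[-0.02,0.1,-0.4],[-0.04,0.13,-0.8],[-0.04,0.13,-1.3],[-0.04,0.13,-1.8],[-0.04,0.13,-2.3]],"turn":[[0,0,0],[0,0,0],[0,0,0],[0,0,0],[0,0,0]],"gripper":[1,1,1,1,1]}'
python3 -m crank '{"travel":[[0,0,-0.3],[0,0,-0.6],[0,0,-0.8],[0,0,-1],[0,0,-1.1]],"turn":[[0,0,0],[0,0,0],[0,0,0],[0,0,0],[0,0,0]],"gripper":[1,1,1,1,1]}'
```

```text
clock: 15.75
position: [0.4864, 0.2311, 0.116]
tool_rot: [-3.141, 0.0, 1.571]
force: [0.3, 0.8, -3.1]
grip_width: 0.0226
finger_force: 80.8
clock: 16.25
position: [0.4865, 0.2311, 0.1054]
tool_rot: [3.141, -0.0, 1.571]
force: [0.6, -0.2, -2.8]
grip_width: 0.0231
finger_force: 80.8
```

```bash
python3 -m crank '{"travel":[[0,0,-0.06],[0,0,-0.12],[0,0,-0.12],[0,0,-0.12],[0,0,-0.12]],"turn":[[0,0,0],[0,0,0],[0,0,0],[0,0,0],[0,0,0]],"gripper":[1,1,1,0.7,0]}'
python3 -m crank '{"travel":[[0,0,0],[0,0,0],[0,0,0],[0,0,0.5],[0,0,2]],"turn":[[0,0,0],[0,0,0],[0,0,0],[0,0,0],[0,0,0]],"gripper":[0,0,0,0,0]}'
python3 -m crank '{"travel":[[0,0,3],[0,0,6],[0,0,8.5],[0.2,3,8.5],[0.5,6,8.5]],"turn":[[0,0,0],[0,0,0],[0,0,0],[0,0,0],[0,0,0]],"gripper":[0,0,0,0,0]}'
python3 - <<'E'
from h import *
s=bot.observe();print(s["position"])
f=bot.grab_frame("side");cv2.imwrite("pics/s3.png",cv2.resize(f["pixels"][170:290,270:390],None,fx=4.5,fy=4.5)[:,:,::-1])
E
```

```text
clock: 16.75
position: [0.4864, 0.2312, 0.1044]
tool_rot: [-3.141, -0.0, 1.571]
force: [-0.2, -0.5, 0.0]
grip_width: 0.0391
finger_force: 0.0
clock: 17.25
position: [0.4859, 0.2308, 0.1239]
tool_rot: [-3.14, 0.001, 1.571]
force: [0.2, 0.3, 1.1]
grip_width: 0.0855
finger_force: 0.0
clock: 17.75
position: [0.4919, 0.2917, 0.2109]
tool_rot: [3.14, -0.001, 1.569]
force: [0.8, 0.6, -0.2]
grip_width: 0.0853
finger_force: 0.0
[0.49186672 0.29173272 0.21087285]
```

View pics/s3.png

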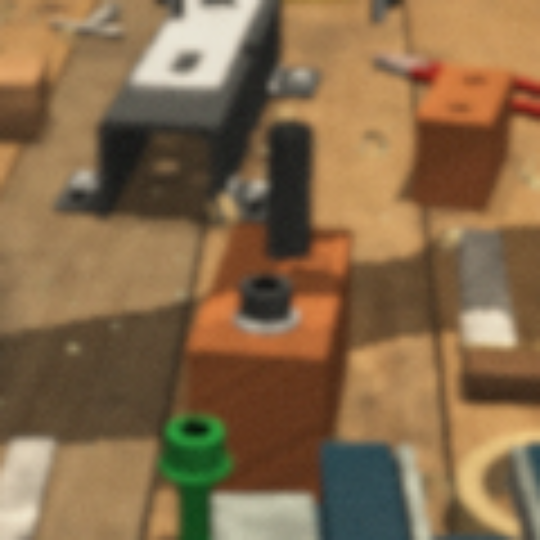

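The drift stands upright with its shoulder on the block, at crop (288,190). The dark bolt is at (266,297), and the green look-alike is separate. I'll take the bolt by its head.

```bash
python3 -m crank '{"travel":[[0.14,1.5,0],[0.14,2.04,-3],[0.14,2.04,-6],[0.14,2.04,-9],[0.14,2.04,-10]],"turn":[[0,0,0],[0,0,0],[0,0,0],[0,0,0],[0,0,0]],"gripper":[0,0,0,0,0]}'
python3 -m crank '{"travel":[[0,0,0],[0,0,0],[0,0,0],[0,0,0],[0,0,0]],"turn":[[0,0,0],[0,0,0],[0,0,0],[0,0,0],[0,0,0]],"gripper":[0,0,0,0,0]}'
```

```text
clock: 18.3
position: [0.4918, 0.3107, 0.107]
tool_rot: [-3.139, 0.002, 1.57]
force: [-0.0, -0.2, 0.5]
grip_width: 0.0855
finger_force: 0.0
clock: 18.8
position: [0.4931, 0.3117, 0.11]
tool_rot: [3.141, -0.001, 1.571]
force: [0.6, 0.1, -0.2]
grip_width: 0.0853
finger_force: 0.0
```

```bash
python3 -m crank '{"travel":[[0,0,-0.6],[0,0,-1.2],[0,0,-1.8],[0,0,-2.3],[0,0,-2.3]],"turn":[[0,0,0],[0,0,0],[0,0,0],[0,0,0],[0,0,0]],"gripper":[0,0,0,0,0]}'
python3 -m crank '{"travel":[[0,0,0],[0,0,0],[0,0,0],[0,0,0],[0,0,0]],"turn":[[0,0,0],[0,0,0],[0,0,0],[0,0,0],[0,0,0]],"gripper":[0.3,0.5,0.7,0.9,1]}' 40
python3 -m crank '{"travel":[[0,0,0],[0,0,0],[0,0,0],[0,0,0],[0,0,0]],"turn":[[0,0,0],[0,0,0],[0,0,0],[0,0,0],[0,0,0]],"gripper":[1,1,1,1,1]}' 60
```

```text
clock: 19.3
position: [0.4925, 0.3112, 0.0853]
tool_rot: [-3.141, 0.001, 1.571]
force: [1.2, -0.8, 0.4]
grip_width: 0.0854
finger_force: 0.0
clock: 19.8
position: [0.493, 0.3116, 0.0867]
tool_rot: [3.141, -0.0, 1.571]
force: [-0.8, -0.5, 5.1]
grip_width: 0.022
finger_force: 38.9
clock: 20.3
position: [0.493, 0.3116, 0.0868]
tool_rot: [3.141, -0.0, 1.571]
force: [-1.1, -0.3, 8.4]
grip_width: 0.0215
finger_force: 58.4
```

```bash
python3 -m crank '{"travel":[[0,0,0.5],[0,0,2.5],[0,0,5.5],[0,0,9],[0,0,12]],"turn":[[0,0,0],[0,0,0],[0,0,0],[0,0,0],[0,0,0]],"gripper":[1,1,1,1,1]}'
python3 -m crank '{"travel":[[0,0,1],[0,0,1.5],[0.5,-3,1.5],[1.5,-7.5,1.5],[2.5,-12,1.5]],"turn":[[0,0,0],[0,0,0],[0,0,0],[0,0,0],[0,0,0]],"gripper":[1,1,1,1,1]}'
python3 - <<'E'
from h import *
t=pickle.load(open("top2.pkl","rb"));k=8;x0,y0=380,172
u=cv2.resize(t["pixels"][y0:200,x0:415],None,fx=k,fy=k,interpolation=cv2.INTER_CUBIC).astype(int);hs=u[...,0]-u[...,2]
px=lambda p:(np.array(p,float).reshape(-1,2)+.5)/k-.5+[x0,y0]
for th in(14,18):
  for q in blobs((hs>th),500):
    P=onz(t,px(q),.07)[:,:2];print(th,((P.min(0)+P.max(0))/2).round(4),np.ptp(P,0).round(4))
E
```

```text
clock: 20.8
position: [0.4928, 0.3114, 0.2081]
tool_rot: [3.141, -0.0, 1.57]
force: [0.3, -0.1, -1.1]
grip_width: 0.0214
finger_force: 60.0
clock: 21.3
position: [0.5172, 0.1903, 0.22]
tool_rot: [-3.14, 0.001, 1.572]
force: [1.5, 0.2, -0.9]
grip_width: 0.0214
finger_force: 60.0
14 [ 0.5687 -0.0803] [0.018  0.0171]
18 [ 0.5687 -0.0804] [0.0169 0.0159]
```

```bash
python3 -m crank '{"travel":[[1,-4.5,0],[2,-9.5,0],[3,-14,0],[4,-19,-1],[5,-23.5,-2]],"turn":[[0,0,0],[0,0,0],[0,0,0],[0,0,0],[0,0,0]],"gripper":[1,1,1,1,1]}'
python3 -m crank '{"travel":[[0.16,-2,-1],[0.16,-3.75,-3],[0.16,-3.75,-4],[0.16,-3.75,-4.5],[0.16,-3.75,-4.5]],"turn":[[0,0,0],[0,0,0],[0,0,0],[0,0,0],[0,0,0]],"gripper":[1,1,1,1,1]}'
python3 -m crank '{"travel":[[0,0,0],[0,0,0],[0,0,0],[0,0,0],[0,0,0]],"turn":[[0,0,0],[0,0,0],[0,0,0],[0,0,0],[0,0,0]],"gripper":[1,1,1,1,1]}'
python3 - <<'E'
from h import *
f=bot.grab_frame("side");cv2.imwrite("pics/s4.png",cv2.resize(f["pixels"][140:230,270:370],None,fx=6,fy=6,interpolation=cv2.INTER_CUBIC)[:,:,::-1])
E
```

```text
clock: 21.8
position: [0.5674, -0.0454, 0.2]
tool_rot: [-3.14, 0.0, 1.571]
force: [1.0, 0.9, -2.5]
grip_width: 0.0211
finger_force: 60.0
clock: 22.3
position: [0.569, -0.0799, 0.1554]
tool_rot: [-3.14, -0.0, 1.572]
force: [-0.7, -0.3, -1.0]
grip_width: 0.0209
finger_force: 59.9
clock: 22.8
position: [0.5695, -0.0809, 0.1565]
tool_rot: [3.141, -0.0, 1.571]
force: [0.7, -0.7, -1.9]
grip_width: 0.0212
finger_force: 59.9
```

View pics/s4.png

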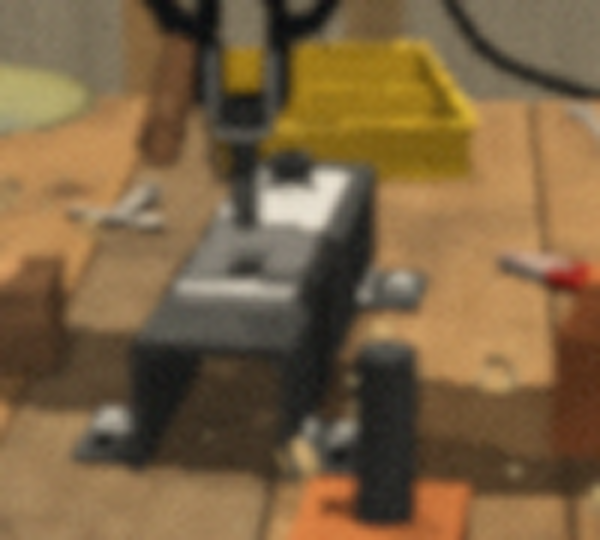

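The bolt hangs upright with its tip at crop (244,222), over the slot at (246,262). Lowering it.

```bash
python3 -m crank '{"travel":[[0,0,-0.5],[0,0,-1],[0,0,-1.5],[0,0,-1.8],[0,0,-2]],"turn":[[0,0,0],[0,0,0],[0,0,0],[0,0,0],[0,0,0]],"gripper":[1,1,1,1,1]}'
python3 -m crank '{"travel":[[0,0,-0.15],[0,0,-0.3],[0,0,-0.45],[0,0,-0.6],[0,0,-0.7]],"turn":[[0,0,0],[0,0,0],[0,0,0],[0,0,0],[0,0,0]],"gripper":[1,1,1,1,1]}'
```

```text
clock: 23.35
position: [0.5693, -0.081, 0.1358]
tool_rot: [-3.141, 0.0, 1.571]
force: [-0.8, -0.4, -1.4]
grip_width: 0.0212
finger_force: 59.9
clock: 23.85
position: [0.5694, -0.081, 0.1292]
tool_rot: [-3.142, -0.0, 1.571]
force: [0.1, 0.9, -0.9]
grip_width: 0.021
finger_force: 60.0
```

```bash
python3 -m crank '{"travel":[[0,0,-0.1],[0,0,-0.2],[0,0,-0.3],[0,0,-0.4],[0,0,-0.5]],"turn":[[0,0,0],[0,0,0],[0,0,0],[0,0,0],[0,0,0]],"gripper":[1,1,1,1,1]}'
```

```text
clock: 24.35
position: [0.5694, -0.081, 0.1242]
tool_rot: [-3.142, 0.0, 1.571]
force: [-0.0, -0.9, -1.5]
grip_width: 0.0213
finger_force: 60.0
```

```bash
python3 -m crank '{"travel":[[0,0,-0.15],[0,0,-0.3],[0,0,-0.5],[0,0,-0.7],[0,0,-0.9]],"turn":[[0,0,0],[0,0,0],[0,0,0],[0,0,0],[0,0,0]],"gripper":[1,1,1,1,1]}'
```

```text
clock: 24.85
position: [0.5694, -0.081, 0.1151]
tool_rot: [-3.142, -0.0, 1.571]
force: [-0.6, 0.6, -2.0]
grip_width: 0.0214
finger_force: 60.0
```

```bash
python3 -m crank '{"travel":[[0,0,-0.2],[0,0,-0.4],[0,0,-0.7],[0,0,-1],[0,0,-1.3]],"turn":[[0,0,0],[0,0,0],[0,0,0],[0,0,0],[0,0,0]],"gripper":[1,1,1,1,1]}'
```

```text
clock: 25.35
position: [0.5694, -0.081, 0.102]
tool_rot: [-3.142, -0.0, 1.571]
force: [-0.6, -0.9, -2.1]
grip_width: 0.0211
finger_force: 60.0
```

```bash
python3 -m crank '{"travel":[[0,0,-0.2],[0,0,-0.4],[0,0,-0.7],[0,0,-1],[0,0,-1.2]],"turn":[[0,0,0],[0,0,0],[0,0,0],[0,0,0],[0,0,0]],"gripper":[1,1,1,1,1]}'
```

```text
clock: 25.85
position: [0.5693, -0.0809, 0.09]
tool_rot: [-3.141, -0.0, 1.571]
force: [0.3, -0.6, -2.4]
grip_width: 0.0213
finger_force: 60.0
```

```bash
python3 -m crank '{"travel":[[0,0,-0.1],[0,0,-0.2],[0,0,-0.3],[0,0,-0.4],[0,0,-0.46]],"turn":[[0,0,0],[0,0,0],[0,0,0],[0,0,0],[0,0,0]],"gripper":[1,1,1,1,1]}'
python3 -m crank '{"travel":[[0,0,-0.02],[0,0,-0.05],[0,0,-0.05],[0,0,-0.05],[0,0,-0.05]],"turn":[[0,0,0],[0,0,0],[0,0,0],[0,0,0],[0,0,0]],"gripper":[1,1,1,1,1]}'
```

```text
clock: 26.35
position: [0.5694, -0.081, 0.0856]
tool_rot: [-3.142, -0.0, 1.571]
force: [-0.4, 0.3, -1.6]
grip_width: 0.0213
finger_force: 60.0
clock: 26.85
position: [0.5694, -0.081, 0.0852]
tool_rot: [-3.142, 0.0, 1.571]
force: [-0.1, -0.2, -2.1]
grip_width: 0.021
finger_force: 60.0
```

```bash
python3 -m crank '{"travel":[[0,0,-0.02],[0,0,-0.04],[0,0,-0.06],[0,0,-0.06],[0,0,-0.06]],"turn":[[0,0,0],[0,0,0],[0,0,0],[0,0,0],[0,0,0]],"gripper":[1,1,1,1,1]}'
```

```text
clock: 27.35
position: [0.5695, -0.081, 0.0848]
tool_rot: [3.141, -0.0, 1.571]
force: [-2.0, 0.7, 5.8]
grip_width: 0.021
finger_force: 60.6
```

Contact came at the predicted height, so the washer is down. Releasing and retreating.

```bash
python3 -m crank '{"travel":[[0,0,0],[0,0,0],[0,0,0],[0,0,0],[0,0,0]],"turn":[[0,0,0],[0,0,0],[0,0,0],[0,0,0],[0,0,0]],"gripper":[0.8,0.5,0,0,0]}' 20
python3 -m crank '{"travel":[[0,0,0.2],[0,0,1.5],[0,0,4],[0,0,8],[0,0,12]],"turn":[[0,0,0],[0,0,0],[0,0,0],[0,0,0],[0,0,0]],"gripper":[0,0,0,0,0]}'
python3 -m crank '{"travel":[[-2,3,0],[-4,7,0],[-6,11,0],[-6,15,0],[-6,15,0]],"turn":[[0,0,0],[0,0,0],[0,0,0],[0,0,0],[0,0,0]],"gripper":[0,0,0,0,0]}'
python3 - <<'E'
from h import *
f=bot.grab_frame("side");t=bot.grab_frame("top")
a=cv2.resize(f["pixels"][150:270,280:380],(500,600),interpolation=cv2.INTER_CUBIC)
b=cv2.resize(t["pixels"][160:240,380:420],(300,600),interpolation=cv2.INTER_CUBIC)
cv2.imwrite("pics/end.png",np.hstack([a,b])[:,:,::-1])
E
```

```text
clock: 27.85
position: [0.5694, -0.081, 0.0845]
tool_rot: [-3.142, 0.0, 1.571]
force: [-1.0, 0.2, -0.9]
grip_width: 0.0777
finger_force: 0.0
clock: 28.35
position: [0.5691, -0.0811, 0.2068]
tool_rot: [-3.141, 0.0, 1.57]
force: [0.1, 0.3, -0.9]
grip_width: 0.0851
finger_force: 0.0
clock: 28.85
position: [0.5091, 0.0744, 0.2056]
tool_rot: [3.141, -0.002, 1.577]
force: [1.1, -0.4, 0.1]
grip_width: 0.0853
finger_force: 0.0
```

View pics/end.png

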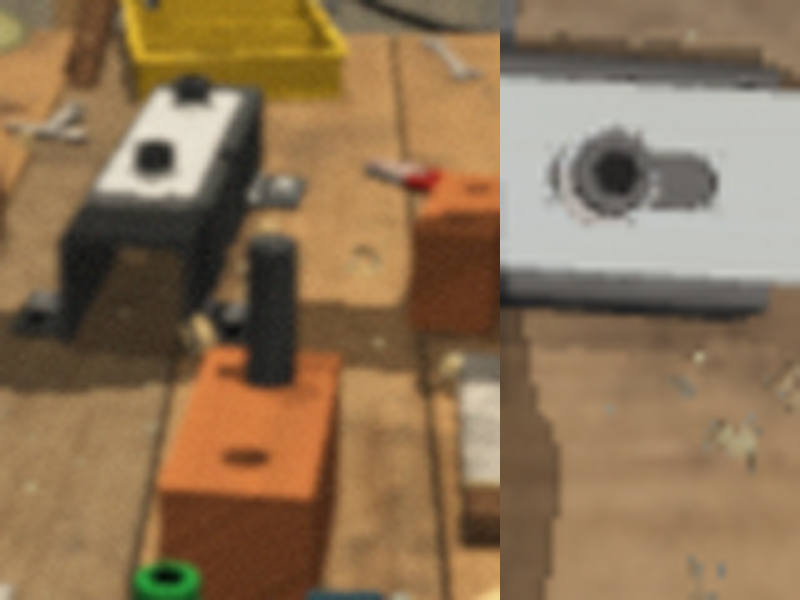

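The bolt sits flat in the slot (crop 155,155; seen from above at 612,172), and the drift stands in the block (272,310). The gripper is clear of everything, so I'm handing in.

```bash
python3 -c "
from workcell import bot
print(bot.job_done())"
```

```text
the job is handed in; nothing more can be done
None
```

The job is handed in at about 29 s of the 72 s, with no verdict returned: the drift went home and pulled the plate into line (17 N at the wrist when the shoulder landed), it stands back in its block, the bolt is down on its washer in the slot, and the arm never went near the mallet, tape measure or offcut.

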